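# Snap in a coupling stud and proof-pull it on the gauge

### The arm

A 6-joint arm with a two-finger parallel gripper is mounted at the origin on a cart in front of the work surface, level with it; the furniture and walls round the work are solid. World frame = base frame: x ahead of the robot, y to its left, z up, the work surface at z = 0. Lengths are in m, angles in rad, forces in N, time in s.
With the tool pointing down it reaches from about 0.375 to 0.9 m from the base axis. Payload 3.1 kg.
Tool frame: the origin (TCP) lies between the finger pads; the fingertips stand 17 mm ahead of it and the grasp point (between the pads) lies 2 mm behind it (robot.nose_length is the distance from the TCP to the fingertips, in m); z points along the fingers, y is the line along which they close (so a half turn about z gives the same grasp; the last joint's range is limited). The gripper opens to 87 mm and grips with 3 to 60 N. Pads are 19 mm wide; open, the fingers measure 117 mm over their backs; the gripper's body (75 mm by 190 mm) begins 51 mm behind the grasp point.
Start: joints at [0.931, 0.527, 1.433, -0, 1.181, -0.178], TCP at [0.278, 0.56, 0.24] pointing down, gripper open.
Joint ranges: [-3.08, 3.08], [-0.75, 2.2], [0.22, 2.44], [-1.43, 4.57], [0, 2.65], [-2.85, 2.85]. Speed limits (rad/s): [2.79, 2.79, 3.14, 3.14, 3.14, 3.14].

### API

Orientations are given as a unit quaternion [x, y, z, w].
In Python, from rig import robot, cams gives the robot as it stands.
- The arm moves only by the shell command python3 -m pendant 'ROWS' [FORCE]. ROWS is JSON, a list of rows, each an object with "jaw": the opening, from 0 (shut) to 1 (fully open); "linear": the shift along the tool's x, y, z in cm, a list of three; "twist": the turn about the tool's z in degrees. A call has 1 to 12 rows; each row shifts and turns the commanded pose from where the row before left it, along the tool's axes as they then stand; what a row does not reach is not made up. A row lasts 1/12 s, in which the tool goes at most 41.7 mm and 7.16 degrees, less where a joint would pass 70% of its speed; a pose out of reach is approached as far as the arm can. A call is refused whole if a number of a shift passes 4.17 or a number of a turn 7.16, either way. A call with a gripper value outside its range is refused whole. The fingers move at their own pace and stop on an object; FORCE is the grip in N (left out, the last holds). Time passes only in rows, so rows that do not move let the fingers close. It gives the time, the measured TCP pose, the force, the opening and the grip force at its end, in the units of the state.
- robot.get_obs(): the state, without advancing time (a new reading comes with each control period).
- cams.camera(name): name is "side" or "top"; returns a dict with "color" (384x512x3 uint8, blue, green, red), "depth" (384x512 float32, m along the optical axis (not along the pixel's ray), 0 where there is no reading), "fov_y" (degrees; the focal length in pixels is half the picture's height over the tangent of half this angle, whatever the lens; pixels are square), "cx", "cy" (the principal point, pixels), "view" (4x4, takes a point from world to camera coordinates). Camera axes: x right, y down, z forward; pixel columns grow to the right and rows downward; lengths in m; the calibration is good to about 2 mm. A picture is of the moment at which its call begins.
- robot.hand_in(): hands the job in; it is judged then, once.
The state is a dict: "time": time; "q": joint angles; "joint_velocities": joint speeds; "joint_torque": joint torques, N m; "position": TCP position; "tool_rot": TCP orientation; "ft_force": force on the tool from outside, world axes, zero at the start; "moment": the same for the moment, N m; "grip_width": finger opening in m; "grip_force": force on a finger pad.
Only numpy, scipy, OpenCV 4.12 (cv2) and the standard library are available. Lean on these libraries where they do the work, as an engineer would, in place of code of your own. Each camera call takes 0.05 s, during which the arm holds its last target. There are 200 camera calls.

### The job

Take the brass-headed snap stud out of its wooden stand and press it straight down into the socket of the pull gauge until it snaps fully home, flange flat on the socket. Then prove that the joint holds: pull it straight up by its grip with 12 N, needle inside the green band, steadily for about two seconds, and let go, leaving it snapped in. Never pull with more than 20 N or push with more than 25 N (the two red marks), and leave the other things on the bench where they are.

Things in the scene. Friction and masses are not known exactly. Their poses are not given: they have to be found in the camera images.
- stud: Snap stud, about 80 g, nose down in the stand. Origin on its axis at the flange's underside (seating face), +z to the grip. Above: brass flange 28 mm wide, 4 thick; ribbed round grip 20 wide from 4 to 38; cap 24 wide to 42. Below: pilot 14 wide to -3, neck 8, barb 14 at -11 to -12.5, nose tapering to 6 wide at -19.5. Home: origin on the mouth within 1 mm; unsnapped on the balls: 5 to 12 mm higher.
- socket_mouth (a point): Mouth centre of the gauge's snap socket: steel block 38 mm square, 24 tall, hole 15.5 across, mouth 62 above the bench; z up. Spring balls in it catch the stud's neck: 8 to 12 N presses it in, then little until the flange lands; a pull much over 20 N tears it out; about 0.5 mm of play. On springs: rises or sinks 1 mm per 8 N, floats up to 2.5 mm sideways (0.6 N per mm).
- needle (a joint): Gauge needle (rad) on a flat white dial, 60 mm across, on the gauge's housing; positive clockwise seen from above. 0 without load, +0.1 per N of upward pull on the socket, -0.1 per N of push. Green band +0.9 to +1.5 (9 to 15 N of pull); red marks at +2.0 (20 N pull) and -2.5 (25 N push).
- gauge: The pull gauge, fixed to the bench: grey housing 84 mm (x) by 140 mm (y), its top 34 mm high; origin under its centre. The socket's axis lies at y = -34 mm and the dial's centre at y = +34 mm in its own axes.
- stand: Fixed dark wooden stand, 56 x 56 mm and 35 mm high with a hole 18 mm across in its middle, that holds the stud at the start (flange on its top). Origin under its centre.
- bur_block: Bystander: wooden block full of burs, 200 x 68 x 80 mm; origin under its centre.
- flat_pliers: Bystander: pliers with red handles, 133 mm long, lying; origin under the centre.
- round_pliers: Bystander: pliers with blue handles, 133 mm long, lying; origin under the centre.
- tweezers: Bystander: steel tweezers, 165 mm long, lying; origin under the centre.
- loupe: Bystander: small folding loupe, 24 x 32 x 19 mm; origin under the centre.
- wax_lump: Bystander: yellow wax lump, 41 x 50 x 19 mm; origin under the centre.

How it is judged:
By the outcome, as a careful person would: the job done as asked, in the order asked, and still so for the second after the job is handed in, with the robot touching nothing.
It also fails if it takes over 56 s, if anything falls off the work surface, if the arm or the gripper's body presses on something with over 40 N, if the wrist force passes 120 N, or if a joint passes its speed limit or range.

## Working session

There is one attempt and no reset: what is moved stays moved. The work goes in short steps, Python scripts to look and compute and a shell command to move; the robot and the scene stay as the last step left them, time stands still between calls to the robot, and variables do not carry over. Pictures are saved under pics/ and viewed, at most 10 in all, crops included, and the job is handed in when it is done.

```bash
ls; mkdir -p pics; cat > h.py <<'E'
import numpy as np, cv2
from rig import robot, cams
def shot(n):
    c=cams.camera(n); h=c["color"].shape[0]
    c["f"]=h/2/np.tan(np.radians(c["fov_y"])/2); c["T"]=np.linalg.inv(np.array(c["view"])); return c
def ray(c,u,v):
    d=np.array([(u-c["cx"])/c["f"],(v-c["cy"])/c["f"],1.]); return c["T"][:3,3],c["T"][:3,:3]@d
def onz(c,u,v,z):
    o,d=ray(c,u,v); return o+d*(z-o[2])/d[2]
def world(c):
    h,w=c["depth"].shape; v,u=np.mgrid[:h,:w]; D=c["depth"]
    p=np.stack([(u-c["cx"])/c["f"]*D,(v-c["cy"])/c["f"]*D,D],-1)
    P=p@c["T"][:3,:3].T+c["T"][:3,3]; P[D==0]=np.nan; return P
def two(c1,p1,c2,p2):
    o1,d1=ray(c1,*p1);o2,d2=ray(c2,*p2)
    s,t=np.linalg.lstsq(np.stack([d1,-d2],1),o2-o1,rcond=None)[0]
    a,b=o1+s*d1,o2+t*d2; return (a+b)/2,np.linalg.norm(a-b)
E
python3 - <<'E'
from h import *
o=robot.get_obs()
for k in("time","position","tool_rot","ft_force","grip_width"):print(k,np.round(o[k],3))
for n in("top","side"):
    c=shot(n);cv2.imwrite(f"pics/{n}0.png",c["color"]);print(n,c["fov_y"],c["cx"],c["cy"],c["T"].round(3).tolist())
E
```

```text
pics
time 0.0
position [0.277 0.559 0.239]
tool_rot [ 0.228  0.974 -0.001 -0.   ]
ft_force [-0.317  0.041  0.299]
grip_width 0.087
top 56.22144358236235 253.1339791435134 190.81821314533286 [[-0.029, -0.996, 0.087, 0.422], [-1.0, 0.029, 0.004, -0.152], [-0.006, -0.087, -0.996, 0.979], [0.0, 0.0, 0.0, 1.0]]
side 45.459138900480625 261.0019163187039 197.57134006902137 [[-0.999, -0.019, 0.049, 0.459], [-0.05, 0.634, -0.772, 0.64], [-0.016, -0.773, -0.634, 0.71], [0.0, 0.0, 0.0, 1.0]]
```

View pics/top0.png

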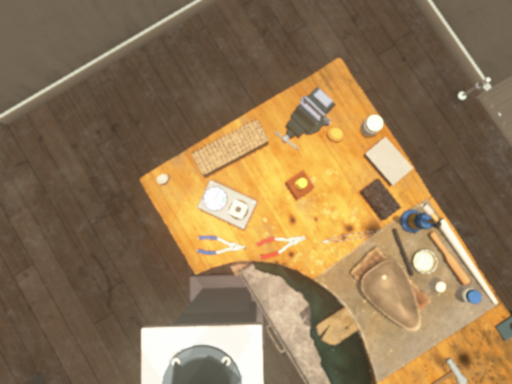

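View pics/side0.png

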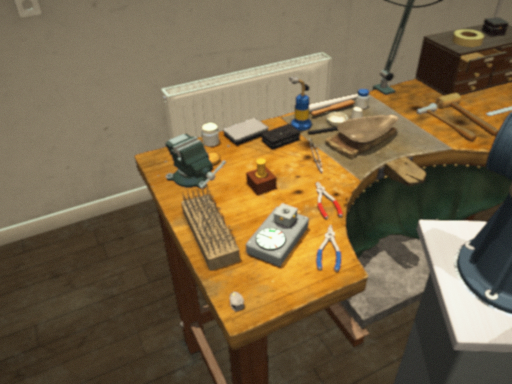

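The top view shows the stud in its stand at about (301,183), the gauge at about (228,203) with its socket at (238,209), and the dial at (214,199). In the side view the stud is at (261,170), the socket at (285,214) and the dial at (270,239).

```bash
cat > m.py <<'E'
from h import *
t=shot("top");s=shot("side")
T=cv2.resize(t["color"][140:260,180:340],None,fx=4,fy=4,interpolation=cv2.INTER_CUBIC)
S=cv2.resize(s["color"][150:270,220:340],None,fx=4,fy=4,interpolation=cv2.INTER_CUBIC)
cv2.imwrite("pics/cropT.png",T);cv2.imwrite("pics/cropS.png",S)
PT=world(t);PS=world(s)
for nm,P,(u,v) in(("stud",PT,(301,183)),("sock",PT,(238,209)),("dial",PT,(214,199)),("studS",PS,(261,162)),("sockS",PS,(286,213))):
    print(nm,P[v-3:v+4:3,u-3:u+4:3].reshape(-1,3).round(3).tolist())
# top points by height: stud (z>.06) and socket block (z>.05)
for nm,P,c0,zr,r in(("studT",PT,(301,183),(.068,.09),12),("sockT",PT,(238,209),(.054,.07),16),("studS",PS,(261,165),(.068,.09),15),("sockS",PS,(286,213),(.054,.07),18)):
    u,v=c0;Q=P[v-r:v+r,u-r:u+r].reshape(-1,3);m=(Q[:,2]>zr[0])&(Q[:,2]<zr[1]);Q=Q[m]
    if len(Q):
        b=cv2.minAreaRect((Q[:,:2]*1000).astype(np.float32));print(nm,len(Q),Q.mean(0).round(4),np.median(Q[:,2]).round(4),b)
E
python3 m.py; python3 -c "
import cv2,numpy as np
a=cv2.imread('pics/cropT.png');b=cv2.imread('pics/cropS.png')
a=a[:, :]; b=cv2.resize(b,(360,360)); o=np.zeros((480+0,640,3),np.uint8);o[:]=a
cv2.imwrite('pics/T2.png',o)"
```

```text
stud [[0.529, -0.267, 0.042], [0.525, -0.27, 0.076], [0.524, -0.278, 0.077], [0.517, -0.262, 0.079], [0.517, -0.27, 0.078], [0.517, -0.278, 0.076], [0.513, -0.266, 0.041], [0.509, -0.269, 0.08], [0.509, -0.277, 0.078]]
sock [[0.464, -0.101, 0.06], [0.465, -0.108, 0.044], [0.464, -0.116, 0.062], [0.457, -0.101, 0.061], [0.457, -0.107, 0.037], [0.456, -0.116, 0.06], [0.449, -0.101, 0.064], [0.449, -0.108, 0.061], [0.449, -0.116, 0.062]]
dial [[0.493, -0.038, 0.041], [0.493, -0.045, 0.039], [0.493, -0.053, 0.039], [0.486, -0.037, 0.038], [0.485, -0.045, 0.04], [0.485, -0.053, 0.037], [0.478, -0.037, 0.039], [0.478, -0.045, 0.036], [0.477, -0.053, 0.037]]
studS [[0.523, -0.277, 0.077], [0.516, -0.277, 0.078], [0.508, -0.278, 0.077], [0.522, -0.264, 0.078], [0.515, -0.265, 0.077], [0.508, -0.266, 0.076], [0.523, -0.267, 0.067], [0.515, -0.259, 0.072], [0.508, -0.267, 0.067]]
sockS [[0.46, -0.111, 0.059], [0.453, -0.116, 0.055], [0.447, -0.111, 0.059], [0.46, -0.098, 0.062], [0.453, -0.115, 0.048], [0.447, -0.099, 0.061], [0.46, -0.09, 0.061], [0.453, -0.088, 0.062], [0.447, -0.089, 0.062]]
studT 68 [ 0.5191 -0.2737  0.0777] 0.0777 ((519.19580078125, -273.6678161621094), (22.944185256958008, 21.03822135925293), 86.89838409423828)
sockT 217 [ 0.457  -0.1091  0.0624] 0.0627 ((456.7685852050781, -108.85448455810547), (41.95623779296875, 41.8264274597168), 55.24587631225586)
studS 59 [ 0.5151 -0.2688  0.0753] 0.0762 ((515.051513671875, -270.0018310546875), (20.53995704650879, 23.829130172729492), 40.74077224731445)
sockS 258 [ 0.4539 -0.1039  0.0604] 0.0611 ((452.787109375, -105.57606506347656), (43.0805778503418, 41.07316970825195), 61.570682525634766)
```

View pics/T2.png

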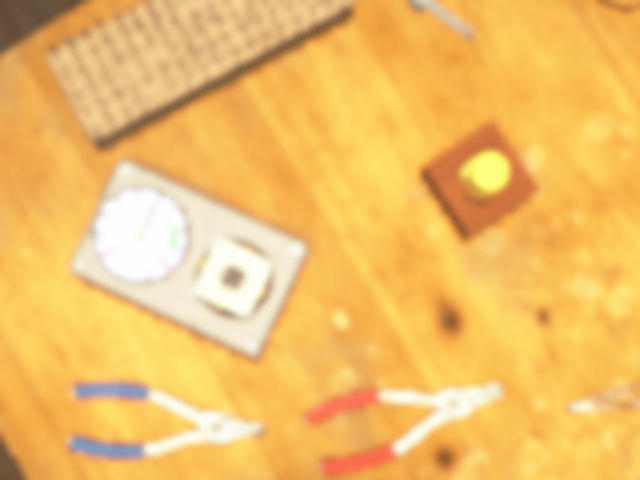

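View pics/cropS.png

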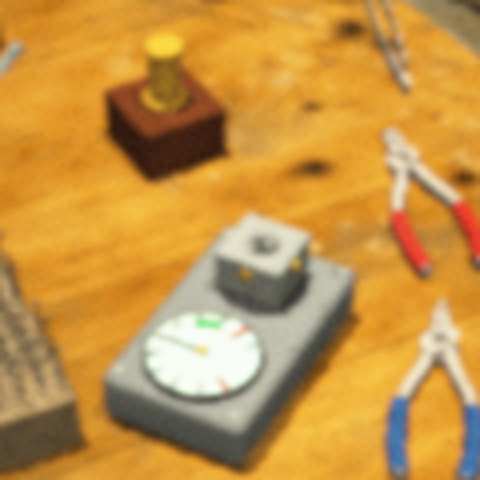

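Top crop: cap at (490,172) and hole at (233,277). Side crop: cap at (165,45) and hole at (265,244). The needle points to zero. Depth from both views puts the stud near (0.517,-0.272) with its cap at 0.077, and the socket near (0.455,-0.107) with its mouth at 0.062. I'll twist first so the fingers close along the gauge's x axis, which keeps the side view clear.

```bash
cat >> h.py <<'E'
from scipy.spatial.transform import Rotation as Ro
def togo(p):
    o=robot.get_obs();R=Ro.from_quat(o["tool_rot"]).as_matrix()
    d=np.array(p)-o["position"];print("t",round(o["time"],2),"pos",np.round(o["position"],4),"world",(100*d).round(2),"tool cm",(100*R.T@d).round(2),"F",np.round(o["ft_force"],1),"w",round(o["grip_width"],4),"q",np.round(o["q"],2))
E
python3 -m pendant '[{"jaw":1,"linear":[0,0,0],"twist":7.16},{"jaw":1,"linear":[0,0,0],"twist":7.16},{"jaw":1,"linear":[0,0,0],"twist":7.16},{"jaw":1,"linear":[0,0,0],"twist":7.16},{"jaw":1,"linear":[0,0,0],"twist":7.16},{"jaw":1,"linear":[0,0,0],"twist":7.16},{"jaw":1,"linear":[0,0,0],"twist":7.16},{"jaw":1,"linear":[0,0,0],"twist":7.16},{"jaw":1,"linear":[0,0,0],"twist":7.16},{"jaw":1,"linear":[0,0,0],"twist":7.16},{"jaw":1,"linear":[0,0,0],"twist":7.16},{"jaw":1,"linear":[0,0,0],"twist":7.16}]' 40
python3 - <<'E'
from h import *
t=shot("top");s=shot("side")
print("cap",two(t,(302.1,182.6),s,(260.9,160.9)))
print("hole",two(t,(237.9,208.9),s,(285.9,210.6)))
for n,c,p in(("t",t,(302.1,182.6)),("s",s,(260.9,160.9))):print(n,onz(c,*p,.077).round(4))
for n,c,p in(("t",t,(237.9,208.9)),("s",s,(285.9,210.6))):print(n,onz(c,*p,.062).round(4))
togo([.517,-.272,.24])
E
```

```text
time: 1.2
position: [0.2777, 0.5596, 0.2392]
tool_rot: [0.832, 0.554, -0.0, 0.0]
ft_force: [1.0, -0.0, 0.5]
grip_width: 0.087
grip_force: 0.0
cap (array([ 0.51682815, -0.27296438,  0.074793  ]), np.float64(0.002292884606967511))
hole (array([ 0.45519432, -0.1082129 ,  0.06022485]), np.float64(0.003170431269865649))
t [ 0.5177 -0.2727  0.077 ]
s [ 0.5155 -0.2696  0.077 ]
t [ 0.4567 -0.1084  0.062 ]
s [ 0.4536 -0.106   0.062 ]
t 1.3 pos [0.2778 0.5596 0.2393] world [ 2.392e+01 -8.316e+01  7.000e-02] tool cm [-6.786e+01  5.370e+01 -4.000e-02] F [ 0.2 -0.7  0.4] w 0.0873 q [ 0.93  0.53  1.43 -0.    1.18  1.32]
```

```bash
python3 -m pendant '[{"jaw":1,"linear":[-2.8,2.2,0],"twist":0},{"jaw":1,"linear":[-2.8,2.2,0],"twist":0},{"jaw":1,"linear":[-2.8,2.2,0],"twist":0},{"jaw":1,"linear":[-2.8,2.2,0],"twist":0},{"jaw":1,"linear":[-2.8,2.2,0],"twist":0},{"jaw":1,"linear":[-2.8,2.2,0],"twist":0},{"jaw":1,"linear":[-2.8,2.2,0],"twist":0},{"jaw":1,"linear":[-2.8,2.2,0],"twist":0},{"jaw":1,"linear":[-2.8,2.2,0],"twist":0},{"jaw":1,"linear":[-2.8,2.2,0],"twist":0},{"jaw":1,"linear":[-2.8,2.2,0],"twist":0},{"jaw":1,"linear":[-2.8,2.2,0],"twist":0}]' >/dev/null
python3 -m pendant '[{"jaw":1,"linear":[-2.8,2.2,0],"twist":0},{"jaw":1,"linear":[-2.8,2.2,0],"twist":0},{"jaw":1,"linear":[-2.8,2.2,0],"twist":0},{"jaw":1,"linear":[-2.8,2.2,0],"twist":0},{"jaw":1,"linear":[-2.8,2.2,0],"twist":0},{"jaw":1,"linear":[-2.8,2.2,0],"twist":0},{"jaw":1,"linear":[-2.8,2.2,0],"twist":0},{"jaw":1,"linear":[-2.8,2.2,0],"twist":0},{"jaw":1,"linear":[-2.8,2.2,0],"twist":0},{"jaw":1,"linear":[-2.8,2.2,0],"twist":0},{"jaw":1,"linear":[-1.5,1.2,0],"twist":0},{"jaw":1,"linear":[0,0,0],"twist":0},{"jaw":1,"linear":[0,0,0],"twist":0}]' | head -3
python3 -c "
from h import *
togo([.5168,-.272,.14])"
```

```text
t 2.3 pos [0.3946 0.1471 0.2398] world [ 12.22 -41.91  -9.98] tool cm [-34.24  27.07   9.98] F [0.9 1.4 0.3] w 0.0873 q [ 0.09  0.25  1.92 -0.    0.97  0.48]invalid input
```

```bash
python3 -m pendant '[{"jaw":1,"linear":[-3,2.4,0],"twist":0},{"jaw":1,"linear":[-3,2.4,0],"twist":0},{"jaw":1,"linear":[-3,2.4,0],"twist":0},{"jaw":1,"linear":[-3,2.4,0],"twist":0},{"jaw":1,"linear":[-3,2.4,0],"twist":0},{"jaw":1,"linear":[-3,2.4,0],"twist":0},{"jaw":1,"linear":[-3,2.4,0],"twist":0},{"jaw":1,"linear":[-3,2.4,0],"twist":0},{"jaw":1,"linear":[-3,2.4,0],"twist":0},{"jaw":1,"linear":[-3,2.4,0],"twist":0},{"jaw":1,"linear":[-3,2.4,0],"twist":0},{"jaw":1,"linear":[-1.2,0.7,0],"twist":0}]' >/dev/null
python3 -m pendant '[{"jaw":1,"linear":[0,0,3],"twist":0},{"jaw":1,"linear":[0,0,3],"twist":0},{"jaw":1,"linear":[0,0,3],"twist":0},{"jaw":1,"linear":[0,0,1],"twist":0},{"jaw":1,"linear":[0,0,0],"twist":0},{"jaw":1,"linear":[0,0,0],"twist":0}]'
python3 - <<'E'
from h import *
togo([.5168,-.272,.06])
for n in("top","side"):
    c=shot(n);v,u=(120,240) if n=="top" else (90,200)
    cv2.imwrite(f"pics/{n}1.png",cv2.resize(c["color"][v:v+120,u:u+130],None,fx=3,fy=3,interpolation=cv2.INTER_CUBIC))
a=np.hstack([cv2.imread("pics/top1.png"),cv2.imread("pics/side1.png")]);cv2.imwrite("pics/both1.png",a);print(a.shape)
E
```

```text
time: 3.8
position: [0.5154, -0.2703, 0.1398]
tool_rot: [0.83, 0.557, -0.0, -0.0]
ft_force: [-0.4, -0.4, 0.4]
grip_width: 0.087
grip_force: 0.0
t 3.8 pos [ 0.5154 -0.2703  0.1398] world [ 0.14 -0.17 -7.98] tool cm [-0.1   0.2   7.98] F [-0.4 -0.4  0.4] w 0.087 q [-0.68  0.6   1.63  0.    0.91 -0.29]
(360, 780, 3)
```

View pics/both1.png

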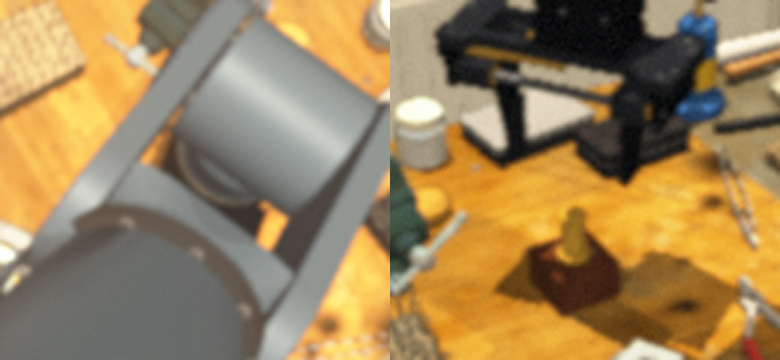

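The top view is hidden by the arm. In the side view the fingertips at (517,150) and (628,180) straddle the stud's cap at (575,212), so I'll descend and grip.

```bash
python3 -m pendant '[{"jaw":1,"linear":[-0.1,0.2,2],"twist":0},{"jaw":1,"linear":[0,0,2],"twist":0},{"jaw":1,"linear":[0,0,2],"twist":0},{"jaw":1,"linear":[0,0,1],"twist":0},{"jaw":1,"linear":[0,0,1],"twist":0},{"jaw":1,"linear":[0,0,0],"twist":0},{"jaw":1,"linear":[0,0,0],"twist":0}]'
python3 -m pendant '[{"jaw":0,"linear":[0,0,0],"twist":0},{"jaw":0,"linear":[0,0,0],"twist":0},{"jaw":0,"linear":[0,0,0],"twist":0},{"jaw":0,"linear":[0,0,0],"twist":0},{"jaw":0,"linear":[0,0,0],"twist":0},{"jaw":0,"linear":[0,0,0],"twist":0},{"jaw":0,"linear":[0,0,0],"twist":0},{"jaw":0,"linear":[0,0,0],"twist":0},{"jaw":0,"linear":[0,0,0],"twist":0},{"jaw":0,"linear":[0,0,0],"twist":0}]' 40
```

```text
time: 4.48
position: [0.5172, -0.2725, 0.0601]
tool_rot: [0.831, 0.557, 0.0, 0.0]
ft_force: [-0.0, -0.4, 0.6]
grip_width: 0.0869
grip_force: 0.0
time: 5.32
position: [0.5167, -0.2722, 0.0595]
tool_rot: [0.831, 0.557, -0.0, -0.0]
ft_force: [0.3, -0.5, -0.5]
grip_width: 0.028
grip_force: 0.0
```

```bash
python3 -m pendant '[{"jaw":0,"linear":[0,0,0],"twist":0},{"jaw":0,"linear":[0,0,0],"twist":0},{"jaw":0,"linear":[0,0,0],"twist":0},{"jaw":0,"linear":[0,0,0],"twist":0},{"jaw":0,"linear":[0,0,0],"twist":0},{"jaw":0,"linear":[0,0,0],"twist":0}]'
```

```text
time: 5.82
position: [0.5167, -0.2722, 0.0595]
tool_rot: [0.831, 0.557, -0.0, -0.0]
ft_force: [0.3, -0.2, 0.3]
grip_width: 0.0201
grip_force: 39.6
```

Gripped at 20.1 mm, so the pads are on the ribbed grip. Now I'll lift it and work out the shift to the socket.

```bash
python3 -m pendant '[{"jaw":0,"linear":[0,0,-1],"twist":0},{"jaw":0,"linear":[0,0,-2],"twist":0},{"jaw":0,"linear":[0,0,-2],"twist":0},{"jaw":0,"linear":[0,0,-2],"twist":0},{"jaw":0,"linear":[0,0,0],"twist":0},{"jaw":0,"linear":[0,0,0],"twist":0}]'
python3 -c "
from h import *
p=robot.get_obs()['position'];togo([.5167-.0615,-.2722+.164,.1295])"
```

```text
time: 6.32
position: [0.5174, -0.2728, 0.1311]
tool_rot: [0.831, 0.557, 0.0, 0.002]
ft_force: [-0.1, 0.5, -1.5]
grip_width: 0.0198
grip_force: 39.6
t 6.32 pos [ 0.5174 -0.2728  0.1311] world [-6.22 16.46 -0.16] tool cm [ 12.86 -12.     0.11] F [-0.1  0.5 -1.5] w 0.0198 q [-0.68  0.62  1.63 -0.    0.89 -0.29]
```

```bash
python3 -m pendant '[{"jaw":0,"linear":[2.2,-2,0],"twist":0},{"jaw":0,"linear":[2.2,-2,0],"twist":0},{"jaw":0,"linear":[2.2,-2,0],"twist":0},{"jaw":0,"linear":[2.2,-2,0],"twist":0},{"jaw":0,"linear":[2.2,-2,0],"twist":0},{"jaw":0,"linear":[1.8,-2,0],"twist":0},{"jaw":0,"linear":[0,0,0],"twist":0},{"jaw":0,"linear":[0,0,0],"twist":0},{"jaw":0,"linear":[0,0,0],"twist":0}]'
python3 - <<'E'
from h import *
togo([.5167-.0615,-.2722+.164,.1295])
for n in("side","top"):
    c=shot(n);u,v=(220,150) if n=="side" else (190,160)
    cv2.imwrite(f"pics/{n}2.png",cv2.resize(c["color"][v:v+96,u:u+128],None,fx=6 if n=="side" else 2,fy=6 if n=="side" else 2,interpolation=cv2.INTER_CUBIC))
E
```

```text
time: 7.07
position: [0.4549, -0.1087, 0.1292]
tool_rot: [0.83, 0.557, 0.0, 0.0]
ft_force: [-0.4, 0.1, -0.9]
grip_width: 0.0197
grip_force: 39.6
t 7.07 pos [ 0.4549 -0.1087  0.1292] world [0.03 0.05 0.03] tool cm [ 0.06  0.01 -0.03] F [-0.4  0.1 -0.9] w 0.0197 q [-0.47  0.51  1.92 -0.    0.71 -0.08]
```

View pics/side2.png

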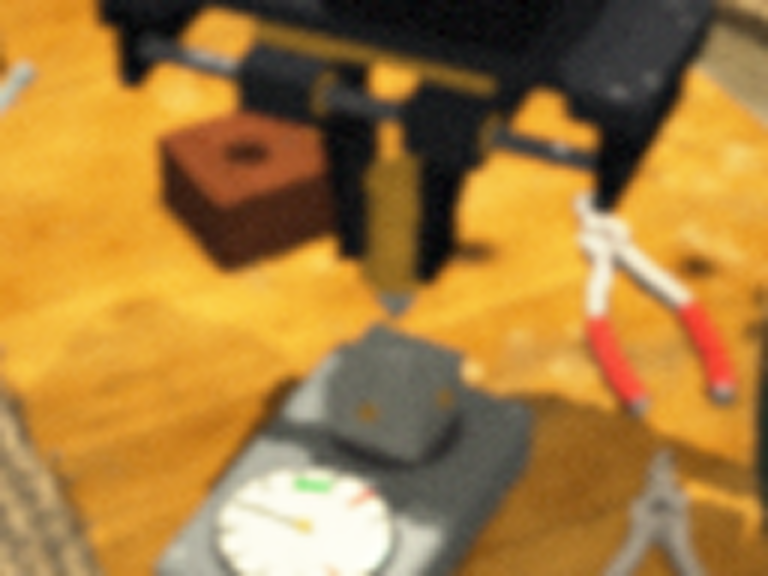

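The side view shows the stud upright between the fingers with its nose at (396,315). The socket block is below it at about (390,370) and the needle is at zero. Next I'll check the lateral alignment against where the nose should project.

```bash
python3 - <<'E'
from h import *
s=shot("side");t=shot("top")
a=onz(s,285.6,202.1,.085);h=onz(s,285.9,210.6,.062);print("nose",a.round(4),"hole side",h.round(4))
V=np.array(s["view"])
for p in([h[0],h[1],.085],[*robot.get_obs()["position"][:2],.085]):
    q=V@[*p,1];print(q[0]/q[2]*s["f"]+s["cx"],q[1]/q[2]*s["f"]+s["cy"])
# grip column: brass mask rows
hsv=cv2.cvtColor(s["color"],cv2.COLOR_BGR2HSV)
for r in range(178,202,3):
    w=s["color"][r,270:302].astype(int);m=np.where((w[:,2]-w[:,0]>40))[0]+270;print(r,m.min() if len(m) else None,m.max() if len(m) else None,len(m))
E
```

```text
nose [ 0.4547 -0.107   0.085 ] hole side [ 0.4536 -0.106   0.062 ]
286.0964461860359 202.40550764433607
285.42658005663145 201.3771158465738
178 270 301 19
181 270 301 20
184 270 301 20
187 270 301 21
190 270 301 23
193 270 301 28
196 270 301 32
199 270 301 29
```

```bash
python3 -m pendant '[{"jaw":0,"linear":[0.05,-0.08,1],"twist":0},{"jaw":0,"linear":[0,0,1],"twist":0},{"jaw":0,"linear":[0,0,0.3],"twist":0},{"jaw":0,"linear":[0,0,0.3],"twist":0},{"jaw":0,"linear":[0,0,0.2],"twist":0},{"jaw":0,"linear":[0,0,0],"twist":0},{"jaw":0,"linear":[0,0,0],"twist":0}]'
```

```text
time: 7.85
position: [0.454, -0.1077, 0.1017]
tool_rot: [0.831, 0.557, 0.0, 0.0]
ft_force: [0.9, -0.0, -1.5]
grip_width: 0.0199
grip_force: 39.6
```

```bash
python3 -c "
from h import *
togo([.4545,-.1075,.0865])
c=shot('side');cv2.imwrite('pics/side3.png',cv2.resize(c['color'][150:246,220:348],None,fx=5,fy=5,interpolation=cv2.INTER_CUBIC))"
```

```text
t 7.85 pos [ 0.454  -0.1077  0.1017] world [ 0.05  0.02 -1.52] tool cm [0.04 0.04 1.52] F [ 0.9 -0.  -1.5] w 0.0199 q [-0.47  0.56  1.95  0.    0.64 -0.08]
```

View pics/side3.png

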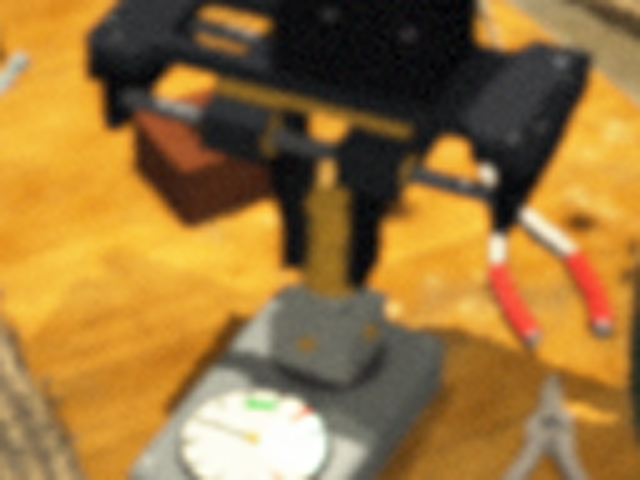

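The stud's lower end disappears into the block at (325,290) with no vertical force, so the nose is in the hole. The needle is still at zero. I'll press slowly.

```bash
python3 -m pendant '[{"jaw":0,"linear":[0,0,0.1],"twist":0},{"jaw":0,"linear":[0,0,0.1],"twist":0},{"jaw":0,"linear":[0,0,0.1],"twist":0},{"jaw":0,"linear":[0,0,0.1],"twist":0},{"jaw":0,"linear":[0,0,0.1],"twist":0},{"jaw":0,"linear":[0,0,0],"twist":0},{"jaw":0,"linear":[0,0,0],"twist":0}]' 50
python3 -m pendant '[{"jaw":0,"linear":[0,0,0.1],"twist":0},{"jaw":0,"linear":[0,0,0.1],"twist":0},{"jaw":0,"linear":[0,0,0],"twist":0},{"jaw":0,"linear":[0,0,0],"twist":0}]'
```

```text
time: 8.48
position: [0.4541, -0.1076, 0.0966]
tool_rot: [0.831, 0.557, 0.0, 0.0]
ft_force: [0.6, -0.0, -0.5]
grip_width: 0.0199
grip_force: 49.6
time: 8.82
position: [0.4544, -0.1078, 0.0951]
tool_rot: [0.831, 0.557, 0.0, 0.001]
ft_force: [0.8, 0.1, 5.6]
grip_width: 0.0194
grip_force: 49.8
```

```bash
for i in 1; do python3 -m pendant '[{"jaw":0,"linear":[0,0,0.05],"twist":0},{"jaw":0,"linear":[0,0,0.05],"twist":0},{"jaw":0,"linear":[0,0,0],"twist":0},{"jaw":0,"linear":[0,0,0],"twist":0}]'|grep -E "posi|ft"; done
python3 -m pendant '[{"jaw":0,"linear":[0,0,0.05],"twist":0},{"jaw":0,"linear":[0,0,0.05],"twist":0},{"jaw":0,"linear":[0,0,0],"twist":0},{"jaw":0,"linear":[0,0,0],"twist":0}]'|grep -E "posi|ft"
```

```text
position: [0.4547, -0.108, 0.0945]
ft_force: [1.0, -0.2, 8.1]
position: [0.4549, -0.1081, 0.0937]
ft_force: [0.1, -0.4, 10.2]
```

```bash
python3 -m pendant '[{"jaw":0,"linear":[0,0,0.05],"twist":0},{"jaw":0,"linear":[0,0,0.05],"twist":0},{"jaw":0,"linear":[0,0,0],"twist":0},{"jaw":0,"linear":[0,0,0],"twist":0}]'|grep -E "posi|ft"
python3 -m pendant '[{"jaw":0,"linear":[0,0,0.05],"twist":0},{"jaw":0,"linear":[0,0,0],"twist":0},{"jaw":0,"linear":[0,0,0],"twist":0}]'|grep -E "posi|ft"
```

```text
position: [0.454, -0.1075, 0.0917]
ft_force: [0.1, 0.5, 3.3]
position: [0.4543, -0.1077, 0.0913]
ft_force: [0.7, 0.3, 5.9]
```

```bash
python3 -m pendant '[{"jaw":0,"linear":[0,0,0.05],"twist":0},{"jaw":0,"linear":[0,0,0.05],"twist":0},{"jaw":0,"linear":[0,0,0],"twist":0},{"jaw":0,"linear":[0,0,0],"twist":0}]'|grep -E "posi|ft|wid"
python3 -m pendant '[{"jaw":0,"linear":[0,0,0.05],"twist":0},{"jaw":0,"linear":[0,0,0],"twist":0},{"jaw":0,"linear":[0,0,0],"twist":0}]'|grep -E "posi|ft"
```

```text
position: [0.4546, -0.1078, 0.0908]
ft_force: [0.5, 0.6, 9.5]
grip_width: 0.0201
position: [0.4549, -0.108, 0.0905]
ft_force: [0.4, 1.0, 10.7]
```

```bash
python3 -c "
from h import *
c=shot('side');cv2.imwrite('pics/side4.png',cv2.resize(c['color'][170:245,240:340],None,fx=8,fy=8,interpolation=cv2.INTER_CUBIC));togo([.4545,-.1075,.0865])"
```

```text
t 10.7 pos [ 0.4549 -0.108   0.0905] world [-0.04  0.05 -0.4 ] tool cm [ 0.03 -0.05  0.4 ] F [-0.2  1.4 11.7] w 0.0196 q [-0.47  0.58  1.95  0.    0.61 -0.08]
```

View pics/side4.png

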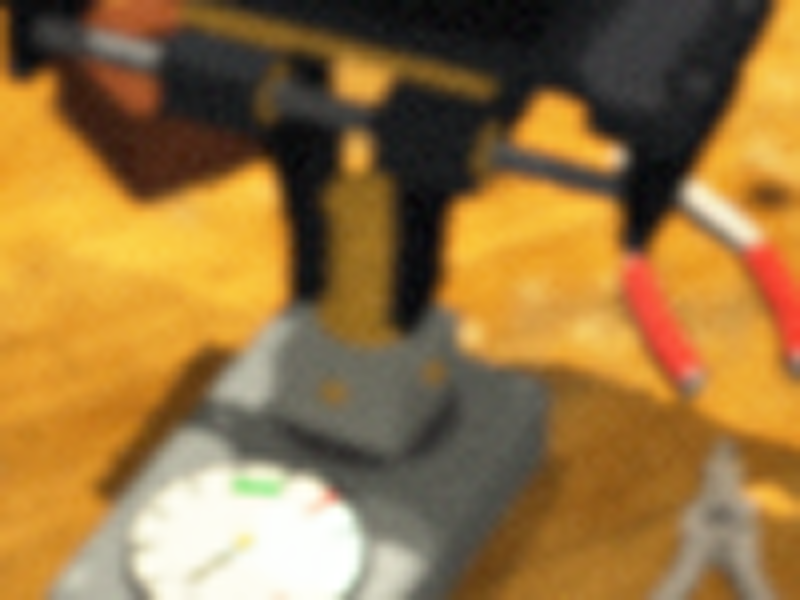

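The needle shows about -1.2 (push), and the flange's lower edge is at about (360,345). It's unclear whether the flange has landed, so I'll compare the brass/grey edge row across the three saved pictures to check for slip and for the remaining gap.

```bash
python3 - <<'E'
from h import *
s=shot("side");V=np.array(s["view"]);togo([.4545,-.1075,.0865])
def px(p):
    q=V@[*p,1];return q[0]/q[2]*s["f"]+s["cx"],q[1]/q[2]*s["f"]+s["cy"]
for f,k,u0,v0,tcp in(("side2",6,220,150,(.4549,-.1087,.1292)),("side3",5,220,150,(.454,-.1077,.1017)),("side4",8,240,170,(.4549,-.108,.0905))):
    im=cv2.imread(f"pics/{f}.png").astype(float)
    x,y,z=tcp;d=V[:3,:3].T@[0,0,-1];d=d[:2]/np.linalg.norm(d[:2])
    e=(x+.014*d[0],y+.014*d[1],z-.0245);u,v=px(e)
    c=int((u-u0+.5)*k); b=(im[:,c-k:c+k,2]-im[:,c-k:c+k,0]).mean(1)
    r0=int((v-v0+.5)*k); seg=b[r0-5*k:r0+5*k]; g=np.gradient(cv2.GaussianBlur(seg[:,None],(1,0*2+9),0)[:,0]); i=g.argmin()
    print(f,"pred",round(v,2),"edge",round((r0-5*k+i+.5)/k-.5+v0,2),"prof",seg[::k].round().astype(int))
m=onz(s,285.9,210.6,.062);print("home edge at no load",px((m[0]+.014*d[0],m[1]+.014*d[1],.062)),"sunk",px((m[0]+.014*d[0],m[1]+.014*d[1],.0606)))
E
```

```text
t 10.75 pos [ 0.4549 -0.108   0.0905] world [-0.04  0.05 -0.4 ] tool cm [ 0.03 -0.05  0.4 ] F [-0.6  0.4 11. ] w 0.02 q [-0.47  0.58  1.95  0.    0.61 -0.08]
side2 pred 198.62 edge 198.75 prof [113 113 114 114 105  68  28  26  67 127]
side3 pred 208.99 edge 208.8 prof [119 118 116 116 106  62  25  13  12  13]
side4 pred 212.88 edge 212.94 prof [117 120 113 115 103  63  25  16  13  14]
home edge at no load (np.float64(286.26464929258367), np.float64(214.91669855724214)) sunk (np.float64(286.2524169329682), np.float64(215.40919188933304))
```

The prediction and the edge agree in all three pictures, so there is no slip in the grip. The flange is still about 5 mm above the mouth, on the balls and not yet snapped. I'll keep pressing in small steps.

```bash
python3 -m pendant '[{"jaw":0,"linear":[0,0,0.05],"twist":0},{"jaw":0,"linear":[0,0,0],"twist":0},{"jaw":0,"linear":[0,0,0],"twist":0}]'|grep -E "posi|ft|wid"
python3 -m pendant '[{"jaw":0,"linear":[0,0,0.05],"twist":0},{"jaw":0,"linear":[0,0,0],"twist":0},{"jaw":0,"linear":[0,0,0],"twist":0}]'|grep -E "posi|ft"
```

```text
position: [0.4534, -0.1073, 0.0885]
ft_force: [1.8, -0.3, -4.2]
grip_width: 0.0196
position: [0.4533, -0.1073, 0.0879]
ft_force: [0.4, 0.3, -6.8]
```

Snapped: the socket now draws the stud down. I'll carry on until the flange lands.

```bash
python3 -m pendant '[{"jaw":0,"linear":[0,0,0.1],"twist":0},{"jaw":0,"linear":[0,0,0],"twist":0},{"jaw":0,"linear":[0,0,0],"twist":0}]'|grep -E "posi|ft|wid"
python3 -m pendant '[{"jaw":0,"linear":[0,0,0.05],"twist":0},{"jaw":0,"linear":[0,0,0],"twist":0},{"jaw":0,"linear":[0,0,0],"twist":0}]'|grep -E "posi|ft"
python3 -m pendant '[{"jaw":0,"linear":[0,0,0.05],"twist":0},{"jaw":0,"linear":[0,0,0],"twist":0},{"jaw":0,"linear":[0,0,0],"twist":0}]'|grep -E "posi|ft"
```

```text
position: [0.4536, -0.1075, 0.0874]
ft_force: [1.0, -0.2, -2.8]
grip_width: 0.02
position: [0.4538, -0.1075, 0.0871]
ft_force: [0.6, -0.6, -2.0]
position: [0.4539, -0.1075, 0.0867]
ft_force: [0.1, 0.2, -1.7]
```

```bash
python3 -m pendant '[{"jaw":0,"linear":[0,0,0.05],"twist":0},{"jaw":0,"linear":[0,0,0.05],"twist":0},{"jaw":0,"linear":[0,0,0],"twist":0},{"jaw":0,"linear":[0,0,0],"twist":0}]'|grep -E "posi|ft|wid"
python3 -m pendant '[{"jaw":0,"linear":[0,0,0.05],"twist":0},{"jaw":0,"linear":[0,0,0],"twist":0},{"jaw":0,"linear":[0,0,0],"twist":0}]'|grep -E "posi|ft"
```

```text
position: [0.4541, -0.1077, 0.0858]
ft_force: [-1.1, 0.8, 4.0]
grip_width: 0.0197
position: [0.4542, -0.1077, 0.0855]
ft_force: [0.2, -0.6, 6.2]
```

The flange has landed: the force rises at the gauge's spring rate at the expected height. Now the upward pull, in steps.

```bash
python3 -m pendant '[{"jaw":0,"linear":[0,0,-0.05],"twist":0},{"jaw":0,"linear":[0,0,-0.05],"twist":0},{"jaw":0,"linear":[0,0,-0.05],"twist":0},{"jaw":0,"linear":[0,0,-0.05],"twist":0},{"jaw":0,"linear":[0,0,0],"twist":0},{"jaw":0,"linear":[0,0,0],"twist":0}]'|grep -E "posi|ft|wid"
python3 -m pendant '[{"jaw":0,"linear":[0,0,-0.05],"twist":0},{"jaw":0,"linear":[0,0,0],"twist":0},{"jaw":0,"linear":[0,0,0],"twist":0}]'|grep -E "posi|ft"
```

```text
position: [0.4536, -0.1074, 0.0868]
ft_force: [0.5, 0.8, -1.5]
grip_width: 0.0197
position: [0.4536, -0.1074, 0.0873]
ft_force: [1.0, -0.3, -3.5]
```

```bash
python3 -m pendant '[{"jaw":0,"linear":[0,0,-0.05],"twist":0},{"jaw":0,"linear":[0,0,-0.05],"twist":0},{"jaw":0,"linear":[0,0,0],"twist":0},{"jaw":0,"linear":[0,0,0],"twist":0}]'|grep -E "posi|ft|wid"
python3 -m pendant '[{"jaw":0,"linear":[0,0,-0.05],"twist":0},{"jaw":0,"linear":[0,0,0],"twist":0},{"jaw":0,"linear":[0,0,0],"twist":0}]'|grep -E "posi|ft"
```

```text
position: [0.4535, -0.1073, 0.0882]
ft_force: [0.8, -0.7, -7.8]
grip_width: 0.0199
position: [0.4535, -0.1074, 0.0888]
ft_force: [1.0, -0.1, -10.0]
```

```bash
python3 -m pendant '[{"jaw":0,"linear":[0,0,-0.03],"twist":0},{"jaw":0,"linear":[0,0,-0.03],"twist":0},{"jaw":0,"linear":[0,0,0],"twist":0},{"jaw":0,"linear":[0,0,0],"twist":0},{"jaw":0,"linear":[0,0,0],"twist":0}]'|grep -E "time|posi|ft|wid"
python3 - <<'E'
from h import *
f=[]
c=shot("side")
for i in range(3):f.append(robot.get_obs()["ft_force"]);shot("top")
print(np.mean(f,0).round(2))
cv2.imwrite("pics/side5.png",cv2.resize(c["color"][185:255,245:325],None,fx=8,fy=8,interpolation=cv2.INTER_CUBIC))
E
```

```text
time: 14.33
position: [0.4535, -0.1074, 0.0894]
ft_force: [2.1, -0.2, -13.4]
grip_width: 0.0202
[  0.81  -0.16 -13.74]
```

View pics/side5.png

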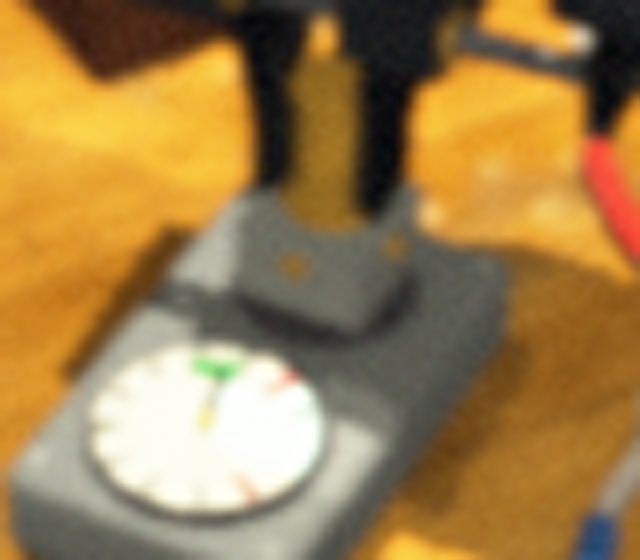

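The needle, from (207,415) to (217,375), points into the middle of the green band at (190-240,368). I'll hold it there.

```bash
python3 -m pendant '[{"jaw":0,"linear":[0,0,0],"twist":0},{"jaw":0,"linear":[0,0,0],"twist":0},{"jaw":0,"linear":[0,0,0],"twist":0},{"jaw":0,"linear":[0,0,0],"twist":0},{"jaw":0,"linear":[0,0,0],"twist":0},{"jaw":0,"linear":[0,0,0],"twist":0},{"jaw":0,"linear":[0,0,0],"twist":0},{"jaw":0,"linear":[0,0,0],"twist":0},{"jaw":0,"linear":[0,0,0],"twist":0},{"jaw":0,"linear":[0,0,0],"twist":0},{"jaw":0,"linear":[0,0,0],"twist":0}]'|grep -E "time|ft"
python3 -m pendant '[{"jaw":0,"linear":[0,0,0],"twist":0},{"jaw":0,"linear":[0,0,0],"twist":0},{"jaw":0,"linear":[0,0,0],"twist":0},{"jaw":0,"linear":[0,0,0],"twist":0},{"jaw":0,"linear":[0,0,0],"twist":0},{"jaw":0,"linear":[0,0,0],"twist":0},{"jaw":0,"linear":[0,0,0],"twist":0},{"jaw":0,"linear":[0,0,0],"twist":0},{"jaw":0,"linear":[0,0,0],"twist":0},{"jaw":0,"linear":[0,0,0],"twist":0},{"jaw":0,"linear":[0,0,0],"twist":0}]'|grep -E "time|ft|posi"
python3 -m pendant '[{"jaw":0,"linear":[0,0,0.05],"twist":0},{"jaw":0,"linear":[0,0,0.05],"twist":0},{"jaw":0,"linear":[0,0,0.05],"twist":0},{"jaw":0,"linear":[0,0,0.05],"twist":0},{"jaw":0,"linear":[0,0,0.03],"twist":0},{"jaw":0,"linear":[0,0,0],"twist":0},{"jaw":0,"linear":[0,0,0],"twist":0}]'|grep -E "time|ft|posi"
```

```text
time: 15.45
ft_force: [0.5, -0.2, -14.4]
time: 16.37
position: [0.4538, -0.1075, 0.0897]
ft_force: [1.0, 0.0, -14.2]
time: 16.95
position: [0.4542, -0.1077, 0.0877]
ft_force: [0.3, 0.9, -5.9]
```

```bash
python3 -m pendant '[{"jaw":0,"linear":[0,0,0.05],"twist":0},{"jaw":0,"linear":[0,0,0.05],"twist":0},{"jaw":0,"linear":[0,0,0.05],"twist":0},{"jaw":0,"linear":[0,0,0],"twist":0},{"jaw":0,"linear":[0,0,0],"twist":0}]'|grep -E "time|ft|posi"
python3 -c "
from h import *
togo([.4545,-.1075,.0865])"
```

```text
time: 17.37
position: [0.4542, -0.1078, 0.0862]
ft_force: [-0.2, -0.7, 1.2]
t 17.37 pos [ 0.4542 -0.1078  0.0862] world [0.03 0.03 0.03] tool cm [ 0.03  0.01 -0.03] F [-0.2 -0.7  1.2] w 0.0194 q [-0.47  0.59  1.95 -0.    0.6  -0.08]
```

Back at light contact. Now I'll open gently, wait, and rise straight up.

```bash
python3 -m pendant '[{"jaw":0.3,"linear":[0,0,0],"twist":0},{"jaw":0.4,"linear":[0,0,0],"twist":0},{"jaw":0.6,"linear":[0,0,0],"twist":0},{"jaw":0.6,"linear":[0,0,0],"twist":0},{"jaw":0.6,"linear":[0,0,0],"twist":0},{"jaw":0.6,"linear":[0,0,0],"twist":0},{"jaw":0.6,"linear":[0,0,0],"twist":0},{"jaw":0.6,"linear":[0,0,0],"twist":0}]'|grep -E "time|ft|wid"
python3 -m pendant '[{"jaw":0.6,"linear":[0,0,-0.5],"twist":0},{"jaw":0.6,"linear":[0,0,-1],"twist":0},{"jaw":0.6,"linear":[0,0,-2],"twist":0},{"jaw":0.6,"linear":[0,0,-2],"twist":0},{"jaw":0.6,"linear":[0,0,-3],"twist":0},{"jaw":0.6,"linear":[0,0,-3],"twist":0},{"jaw":0.6,"linear":[0,0,-3],"twist":0},{"jaw":0.6,"linear":[0,0,0],"twist":0},{"jaw":0.6,"linear":[0,0,0],"twist":0}]'|grep -E "time|posi"
python3 -c "
from h import *
c=shot('side');cv2.imwrite('pics/side6.png',cv2.resize(c['color'][165:255,230:340],None,fx=6,fy=6,interpolation=cv2.INTER_CUBIC))
P=world(c)[175:205,275:300].reshape(-1,3);m=(np.hypot(P[:,0]-.4545,P[:,1]+.1075)<.012)&(P[:,2]>.09);print(np.sort(P[m,2])[-25:].round(4),P[m].mean(0))
V=np.array(c['view'])
for z in(.062,.067):
  q=V@[.4543,-.107+.014,z,1];print(q[0]/q[2]*c['f']+c['cx'],q[1]/q[2]*c['f']+c['cy'])"
```

```text
time: 18.03
ft_force: [0.1, -0.1, -0.9]
grip_width: 0.0515
time: 18.78
position: [0.4547, -0.1079, 0.2328]
[0.104  0.1041 0.1041 0.1041 0.1042 0.1042 0.1042 0.1042 0.1043 0.1044
 0.1044 0.1044 0.1046 0.1046 0.1047 0.1047 0.105  0.105  0.1051 0.1051
 0.1052 0.1058 0.106  0.1062 0.1067] [ 0.45390862 -0.10371102  0.10049278]
285.5327945434021 214.61167239089673
285.57424254689795 212.8458706120501
```

View pics/side6.png

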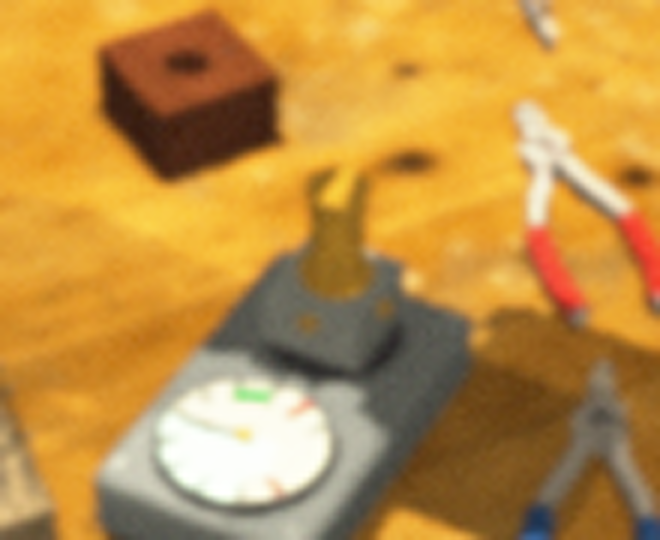

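The stud stands upright with its flange edge at (335,298), i.e. row 214.7, against 214.6 expected for home. The cap top is at 0.104, which is the mouth height plus 42 mm, the needle is back at zero and the gripper is clear.

```bash
python3 -c "
from rig import robot
print(robot.hand_in())"
```

```text
the job is handed in; nothing more can be done
None
```

The stud is snapped fully home in the gauge socket; the joint held a pull of about 12–13 N (from the wrist force), needle in the green when viewed, for just over two seconds, then I let go, moved the arm clear and handed the job in.

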